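# Pack the red spool and snap the gasketed case shut

### The arm

A 6-joint arm with a two-finger parallel gripper is mounted at the origin on the work surface. World frame = base frame: x ahead of the robot, y to its left, z up, the work surface at z = 0. Lengths are in mm, angles in rad, forces in N, time in s.
With the tool pointing down it reaches from about 350 to 850 mm from the base axis. Payload 8.1 kg.
Tool frame: the origin (TCP) lies on the centre line of the jaws, within the pads' length; the fingertips stand 22 mm ahead of it and the grasp point (between the pads) lies 3 mm ahead of it; x points along the fingers, z is the direction in which the jaws open and shut, and the axes are right-handed (so a half turn about x gives the same grasp; the last joint's range is limited). The gripper opens to 93 mm and grips with 3 to 60 N. Pads are 15 mm wide; open, the fingers measure 128 mm over their backs; the gripper's body (75 mm by 188 mm) begins 65 mm behind the grasp point.
Start: joints at [-1.414, 0.13, 1.488, -0, 1.523, -0.085], TCP at [143.691, -582.544, 206.135] pointing down, gripper open.
Joint ranges: [-2.96, 2.96], [-0.89, 2.26], [0.02, 2.5], [-1.34, 4.48], [0, 2.73], [-2.66, 2.66]. Speed limits (rad/s): [2.39, 2.39, 2.79, 3.14, 3.14, 3.14].

### API

Orientations are given as a 3x3 rotation matrix whose columns are the frame's x, y, z axes.
In Python, from bench import * gives the robot as it stands. The module is installed in compiled form; this text tells all that it offers.
- The arm moves only by the tool apply_moves, never from a script. Its arguments are lists of equal length, an entry for each row: "dp": the shift along the tool's x, y, z in mm, a list of three; "turn": the turn, a rotation vector about the tool's x, y, z in rad, a list of three; "hand": the gripper's target within -1 to 1 (fully open at 1, half-way at 0, shut at -1). A call has 1 to 8 rows; each row is the pose to reach, as a shift and turn from the pose commanded when the call began, along the tool's axes at that moment; what a row does not reach only later rows make up. A row lasts 1/8 s, in which the tool goes at most 62.5 mm and 10.7 degrees, less where a joint would pass 70% of its speed; a pose out of reach is approached as far as the arm can. A call with a gripper value outside its range is refused whole. The fingers move at their own pace and stop on an object; "squeeze" is the grip in N (left out, the last holds). Time passes only in rows, so rows that repeat a pose let the fingers close. It gives the time, the measured TCP pose, the force and the opening at its end, in the units of the state.
- observe(): the state, without advancing time (a new reading comes with each control period).
- read_camera(name): name is "side" or "top" or "wrist"; returns a dict with "image" (384x512x3 uint8, blue, green, red), "mtx" (3x3 intrinsics, pixels), "R" (3x3) and "t" (3): a world point X has camera coordinates R X + t. Camera axes: x right, y down, z forward; pixel columns grow to the right and rows downward; lengths in mm; the calibration is good to about 2 mm. The wrist camera is an equidistant fisheye: a pixel r from the principal point sees the ray r / f radians off the axis. A picture is of the moment at which its call begins. There is no depth.
- finish_job(): hands the job in, once; it reports no verdict.
The state is a dict: "t": time; "qpos": joint angles; "joint_velocities": joint speeds; "joint_torque": joint torques, N m; "position": TCP position; "orientation": TCP orientation; "ft_force": force on the tool from outside, world axes, zero at the start; "torque": the same for the moment, N m; "gripper_width": finger opening in mm.
Only numpy, scipy, OpenCV 4.12 (cv2) and the standard library are available. Lean on these libraries where they do the work, as an engineer would, in place of code of your own. Each camera call takes 0.05 s, during which the arm holds its last target. There are 200 camera calls.

### The job

Stand the red thread spool upright in the empty well of the green case, the one with the red pad on its floor, then swing the lid over and press down on its yellow pad, against the gasket, until the clip catches and keeps the lid shut by itself. Press firmly but never with more than 20 N anywhere on the case, or it cracks, and leave the other spools, the bead jar and the tumbler undisturbed.

Things in the scene. Friction and masses are not known exactly. Their poses are not given: they have to be found in the camera images.
- case: Green case fixed to the table, 180 (x) x 210 (y) x 62 mm high, walls 4, floor 5 mm. Origin: centre of underside. Front with black clip on its own -x side, lid hinge on its +x side, z up. Dividers up to 33 mm above the table make four wells 84 (x) x 99 (y) mm, centred at x = +-43, y = +-50; three hold a spool. Over 20 N on any part, lid included, cracks it.
- lid_hinge (a point): Middle of the lid's hinge axis (fixed to the case, 98 mm to its +x, 70 mm above the table); the axis runs along the case's y. The lid is a flat green 130 g panel, 8 mm thick, 214 mm wide, reaching 194 mm from the hinge, its lower face in the hinge axis; friction (0.13 N m) holds it where it is left.
- lid (a joint): Lid angle (rad): starts open at 1.75 to 1.95, leaning back past upright; falls to about 0 (panel level) when shut. It catches at an angle between -0.03 and +0.035 that differs from case to case (gasket and clip are set up to 6 mm higher or lower) and must be felt, with a hard stop 1 to 2 mm lower. Uncaught, the gasket lifts it again to more than 0.038 when let go.
- press_pad (a point): Centre of the top of the yellow pad on the lid's outer face, 160 mm from the hinge axis, the place to press; 30 mm (along the lid) x 50 mm, raised 3 mm: its top is 11 mm from the panel's lower face. Felt here: from 12 mm above the catch, gasket and clip push back up to 10 to 15 N, then 5 to 9 N as the tongue passes the clip's slope, and it catches some 4 mm lower; then a steep rise at the stop.
- clip (a point): Middle of the black spring clip at the front of the case, about 110 mm from its centre, 44 mm wide, its top about 95 mm above the table. A 44 mm wide tongue on the lid's front edge, reaching 204 mm from the hinge, pushes it aside and snaps under its hook. Do not push on the clip itself.
- pad: Red felt pad 50 x 50 x 2 mm lying on the floor of the empty well, at its centre. Origin: centre of its underside (5 mm above the table). It is in any one of the four wells.
- red_spool: The spool to pack: red thread with white flanges, about 40 g, cylinder 28 mm in diameter and 46 mm tall, standing upright; origin at the centre of its underside. It stands on the table on the robot's right.
- blue_spool: Other spool (blue thread), cylinder 28 mm in diameter and 46 mm tall, standing upright; origin at the centre of its underside. Stands on the table; leave it.
- green_spool: Other spool (green thread), cylinder 28 mm in diameter and 46 mm tall, standing upright; origin at the centre of its underside. Stands on the table; leave it.
- case_spool_a: Other spool (yellow thread), cylinder 28 mm in diameter and 46 mm tall, standing upright; origin at the centre of its underside. Stands in the case; leave it.
- case_spool_b: Other spool (white thread), cylinder 28 mm in diameter and 46 mm tall, standing upright; origin at the centre of its underside. Stands in the case; leave it.
- case_spool_c: Other spool (black thread), cylinder 28 mm in diameter and 46 mm tall, standing upright; origin at the centre of its underside. Stands in the case; leave it.
- bead_jar: Clear jar with black lid, 52 mm wide, 60 mm tall, origin under its centre; leave it.
- tumbler: Glass tumbler, 68 mm wide, 100 mm tall, origin under its centre; leave it.
Mind the look-alikes: they are no part of the job. Leave any orange look-alike of the red_spool alone.

How it is judged:
By the outcome, as a careful person would: the job done as asked, in the order asked, and still so for the second after the job is handed in, with the robot touching nothing.
It also fails if it takes over 64 s, if anything falls off the work surface, if the arm or the gripper's body presses on something with over 40 N, if the wrist force passes 120 N, or if a joint passes its speed limit or range.

## Working session

There is one attempt and no reset: what is moved stays moved. The work goes in short steps, Python scripts to look and compute and a tool call to move; the robot and the scene stay as the last step left them, time stands still between calls to the robot, and variables do not carry over. Pictures are saved under pics/ and viewed, about 8 in all and at most 12, crops included, and the job is handed in when it is done.

Besides the shell and the picture viewer there is one more tool, called after "Request:" by a JSON object that holds its "api" and its "payload". apply_moves: Moves the arm, as the interface text tells. Its arguments: {"type":"object","properties":{"dp":{"type":"array"},"turn":{"type":"array"},"hand":{"type":"array"},"squeeze":{"type":"number"}},"required":["dp","turn","hand"]}

```bash
mkdir -p pics; cat > h.py <<'E'
from bench import *
import numpy as np, cv2
def save(n,f,im=None):
    c=read_camera(n); cv2.imwrite('pics/'+f,c['image'] if im is None else im); return c
def ray(c,u,v):
    K=c['mtx'];R=np.array(c['R']);t=np.array(c['t'])
    d=R.T@np.array([(u-K[0][2])/K[0][0],(v-K[1][2])/K[1][1],1.]); return -R.T@t,d
def onz(c,u,v,z):
    o,d=ray(c,u,v); return o+d*(z-o[2])/d[2]
def proj(c,X):
    p=np.array(c['R'])@np.array(X,float)+np.array(c['t']); q=np.array(c['mtx'])@p; return q[:2]/q[2]
E
python3 - <<'E'
from h import *
s=observe(); print({k:np.round(v,3).tolist() for k,v in s.items()})
import pickle
cs={}
for n in ('top','side'):
    cs[n]=save(n,n+'0.png'); c=cs[n]; print(n,np.round(c['mtx'],1).tolist(),np.round(c['R'],3).tolist(),np.round(c['t'],1).tolist(), np.round(ray(c,0,0)[0]))
pickle.dump(cs,open('cs.pkl','wb'))
cv2.imwrite('pics/both0.png',cv2.resize(np.vstack([cs['top']['image'],cs['side']['image']]),None,fx=.78,fy=.78))
E
```

```text
{'t': 0.0, 'qpos': [-1.414, 0.131, 1.489, -0.0, 1.523, -0.085], 'joint_velocities': [0.001, -0.0, 0.001, 0.001, 0.0, 0.0], 'joint_torque': [0.001, -55.983, -49.177, 0.077, 0.036, -0.0], 'position': [143.596, -581.941, 205.107], 'orientation': [[-0.0, 0.971, 0.239], [0.002, 0.239, -0.971], [-1.0, 0.0, -0.002]], 'ft_force': [-0.241, 0.384, -0.109], 'torque': [-0.017, 0.021, 0.002], 'gripper_width': 93.026}
top [[456.2, 0.0, 258.5], [0.0, 456.2, 196.5], [0.0, 0.0, 1.0]] [[-0.005, -1.0, -0.01], [-0.993, 0.007, -0.119], [0.119, 0.009, -0.993]] [-158.9, 561.4, 945.5] [ 444. -171. 1004.]
side [[447.5, 0.0, 260.0], [0.0, 447.5, 192.4], [0.0, 0.0, 1.0]] [[0.978, -0.206, -0.016], [-0.144, -0.622, -0.769], [0.149, 0.755, -0.638]] [-566.3, 52.3, 1078.0] [ 401. -898.  719.]
```

View pics/top0.png

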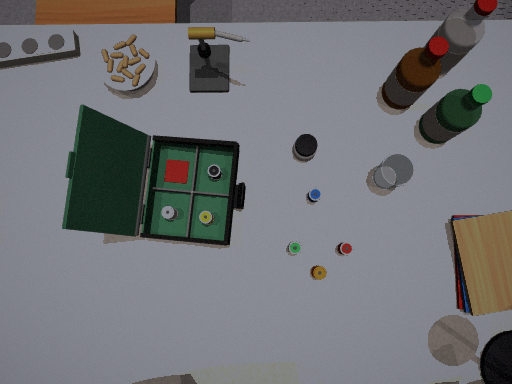

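View pics/side0.png

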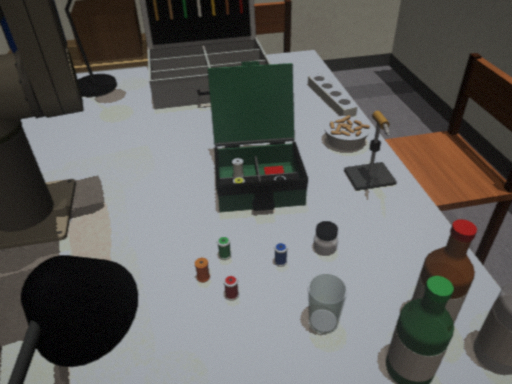

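The top view shows the red spool at (345,249), the orange look-alike at (319,272), green at (295,248), blue at (314,195), the jar at (306,147) and the tumbler at (390,175). The case is centred near (192,190), with its hinge on the image left (+y), its clip at (240,195) and the pad at (177,172). In the side view red is at (231,287) and orange at (202,269).

Could be taken for the red spool: orange spool top(319,272)/side(202,269); green (295,248); bottle caps (438,46), (485,5). I choose top(345,249)/side(231,287).

```bash
python3 - <<'E'
from h import *
import pickle
cs=pickle.load(open('cs.pkl','rb')); c=cs['top']; im=c['image']
hsv=cv2.cvtColor(im,cv2.COLOR_BGR2HSV)
red=((hsv[...,0]<6)|(hsv[...,0]>174))&(hsv[...,1]>130)&(hsv[...,2]>60)
n,l,st,ce=cv2.connectedComponentsWithStats(red.astype(np.uint8))
for i in range(1,n):
    if st[i,4]>15: print('red',st[i],np.round(ce[i],1),np.round(onz(c,*ce[i],7),1))
# pad
i=l[172,177]; r=cv2.minAreaRect(np.argwhere(l==i)[:,::-1].astype(np.float32))
P=np.array([onz(c,*p,7) for p in cv2.boxPoints(r)]); print('pad corners',np.round(P,1).tolist(),np.linalg.norm(P-np.roll(P,1,0),axis=1))
# spool: white flange top
S=im[235:262,330:360]; 
w=(hsv[...,2]>215)
print('gray spool'); 
# case rim outer: dark pixels
V=hsv[...,2]
dark=(V<60).astype(np.uint8); dark[:,:100]=0;
n,l,st,ce=cv2.connectedComponentsWithStats(dark)
for i in range(1,n):
    if st[i,4]>200: print('dark',st[i],ce[i])
crop=cv2.resize(im[120:260,60:260],None,fx=4,fy=4,interpolation=cv2.INTER_CUBIC)[:, :800]
crop2=cv2.resize(im[225:295,280:370],None,fx=3,fy=3,interpolation=cv2.INTER_CUBIC)
crop[-crop2.shape[0]:,-crop2.shape[1]:]=crop2
cv2.imwrite('pics/crop0.png',crop)
E
```

```text
red [477   0  21  12 195] [487.1   4.7] [1005.5 -691.7    7. ]
red [429  36  20  20 311] [438.4  45.4] [ 908.2 -574.7    7. ]
red [164 160  25  24 500] [176.3 171. ] [621.6  20.2   7. ]
red [454 215  22   3  35] [462.5 215.4] [ 519.  -606.6    7. ]
red [342 244  10  10  65] [346.2 248.2] [ 449.3 -351.5    7. ]
red [458 275   5  34  79] [459.5 295.4] [ 347.8 -590.3    7. ]
pad corners [[599.7, 47.6, 7.0], [649.9, 43.1, 7.0], [643.9, -7.0, 7.0], [593.8, -2.1, 7.0]] [50.09314604 50.37714583 50.38918164 50.31248689]
gray spool
dark [175   0  20  23 354] [182.51412429  10.71186441]
dark [465   0  29  20 263] [476.3878327   12.51330798]
dark [416  21  58  54 956] [441.7290795  54.0376569]
dark [ 189   37   40   56 1082] [207.47874307  63.9103512 ]
dark [ 382   57   54   52 1199] [401.20016681  89.2293578 ]
dark [ 419   88   66   56 2161] [449.11152244 116.71772328]
dark [ 100  113   52  123 4945] [121.33933266 176.10212336]
dark [ 140  135  105  111 3315] [195.21960784 182.65037707]
dark [295 134  22  23 395] [305.66329114 144.96202532]
dark [450 216  23 100 529] [459.50094518 272.98487713]
dark [ 480  330   32   54 1443] [497.27650728 359.3963964 ]
```

View pics/crop0.png

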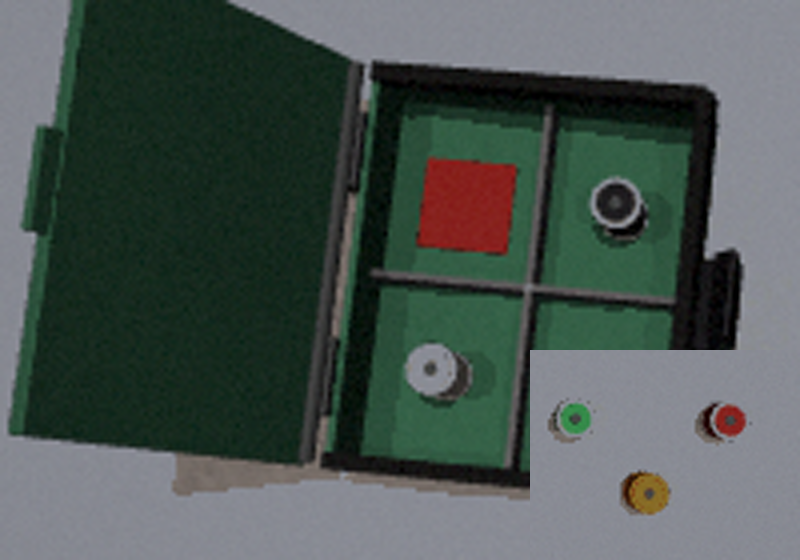

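The crop confirms it: the red thread spool is at crop (730,421), so top (346.8,248.7). The orange one at (647,493) is clearly different.

```bash
cat >> h.py <<'E'
EX=np.array([0.103,0.9947,0.]); EY=np.array([-0.9947,0.103,0.]); Z=np.array([0,0,1.])
C=np.array([567.4,-17.2,0.])
def case(x,y,z): return C+x*EX+y*EY+z*Z
RT=np.column_stack([-Z,np.cross(-EY,-Z),-EY])  # tool x down, z=-EY
def go(p,R=RT):
    from scipy.spatial.transform import Rotation as Ro
    s=observe(); R0=np.array(s['orientation']); 
    print('at',np.round(s['position'],1),'dp',np.round(R0.T@(np.array(p)-s['position']),1),'turn',np.round(Ro.from_matrix(R0.T@R).as_rotvec(),3))
E
python3 - <<'E'
from h import *
import pickle
cs=pickle.load(open('cs.pkl','rb')); c=cs['top']; s=cs['side']
print('spool z46',onz(c,346.8,248.7,46))
hs=cv2.cvtColor(s['image'],cv2.COLOR_BGR2HSV); m=((hs[...,0]<6)|(hs[...,0]>174))&(hs[...,1]>110)&(hs[...,2]>50)
n,l,st,ce=cv2.connectedComponentsWithStats(m.astype(np.uint8))
for i in range(1,n):
    if st[i,4]>30 : print(st[i],ce[i].round(1),onz(s,*ce[i],24).round(1))
print('pred spool in side', proj(s,list(onz(c,346.8,248.7,46)[:2])+[24]),'pad',proj(s,case(43,-50,7)))
print('rim -x,-y', proj(c,case(-90,-105,62)),'seen ~(238,142); cross',proj(c,case(0,0,33)),'seen (192.3,192); +x+y rim',proj(c,case(90,105,62)),'seen ~(141,237)')
print('clip',proj(c,case(-110,0,95)),'seen ~(243,192)')
for y,px in((-107,(84,107)),(107,(63.3,228))):
  for a in np.arange(1.7,2.0,.05):
    d=-np.cos(a)*EX+np.sin(a)*Z; nn=np.sin(a)*EX+np.cos(a)*Z
    print(y,round(a,2),proj(c,case(98,y,70)+194*d).round(1),proj(c,case(98,y,70)+194*d+8*nn).round(1),px)
go([*onz(c,346.8,248.7,46)[:2],130])
E
```

```text
spool z46 [ 448.07720147 -345.60517262   46.        ]
[264 166  20   9 144] [273.6 169.9] [616.5   5.6  24. ]
[452 219  25  24 424] [464.1 229.9] [ 972.  -302.3   24. ]
[226 276  10   8  56] [230.1 279.6] [ 450.2 -326.4   24. ]
[227 288   9  10  66] [231.4 292.5] [ 447.7 -358.    24. ]
pred spool in side [230.62606609 287.44112164] pad [274.16856253 171.49227922]
rim -x,-y [236.93218142 146.86343544] seen ~(238,142); cross [191.00952868 193.68613343] seen (192.3,192); +x+y rim [139.66475423 238.02725073] seen ~(141,237)
clip [240.51178984 195.05403309] seen ~(243,192)
-107 1.7 [104.5 106.8] [100.  106.6] (84, 107)
-107 1.75 [ 99.2 106.6] [ 94.9 106.4] (84, 107)
-107 1.8 [ 94.  106.4] [ 89.9 106.3] (84, 107)
-107 1.85 [ 89.1 106.4] [ 85.1 106.4] (84, 107)
-107 1.9 [ 84.4 106.4] [ 80.6 106.5] (84, 107)
-107 1.95 [ 79.9 106.5] [ 76.3 106.7] (84, 107)
-107 2.0 [ 75.7 106.8] [ 72.3 107. ] (84, 107)
107 1.7 [ 86.4 233.7] [ 81.9 233.3] (63.3, 228)
107 1.75 [ 81.  233.2] [ 76.6 232.8] (63.3, 228)
107 1.8 [ 75.7 232.7] [ 71.5 232.3] (63.3, 228)
107 1.85 [ 70.7 232.2] [ 66.6 231.8] (63.3, 228)
107 1.9 [ 65.9 231.7] [ 62.  231.3] (63.3, 228)
107 1.95 [ 61.3 231.3] [ 57.7 230.9] (63.3, 228)
107 2.0 [ 57.1 230.8] [ 53.7 230.5] (63.3, 228)
at [ 143.6 -582.   205.2] dp [  75.5  352.2 -156.5] turn [-1.226e+00 -1.000e-03 -1.000e-03]
```

Both views agree on the spool (side view predicts row 287; the two thread halves straddle it). The lid angle is about 1.88. Next I move above the spool.

Request:
{"api": "apply_moves", "payload": {"dp": [[9,44,-20],[19,88,-39],[28,132,-59],[38,176,-78],[47,220,-98],[57,264,-117],[66,308,-137],[75,352,-156]], "turn": [[-0.153,0,0],[-0.306,0,0],[-0.46,0,0],[-0.613,0,0],[-0.766,0,0],[-0.92,0,0],[-1.07,0,0],[-1.226,0,0]], "hand": [1,1,1,1,1,1,1,1]}}

```text
t: 1.1
position: [449.0, -345.4, 130.5]
orientation: [[-0.0, 0.098, 0.995], [0.0, 0.995, -0.098], [-1.0, 0.0, -0.001]]
ft_force: [0.5, -0.4, -0.1]
gripper_width: 92.9
```

```bash
python3 - <<'E'
from h import *
c=save('wrist','w1.png'); print(np.round(c['mtx'],1).tolist(),np.round(c['R'],3).tolist(),np.round(c['t'],1).tolist())
def fray(c,u,v):
    K=c['mtx'];R=np.array(c['R']);t=np.array(c['t']); x=(u-K[0][2])/K[0][0]; y=(v-K[1][2])/K[1][1]; r=np.hypot(x,y)
    d=R.T@np.array([np.sin(r)*x/r,np.sin(r)*y/r,np.cos(r)]); return -R.T@t,d
hs=cv2.cvtColor(c['image'],cv2.COLOR_BGR2HSV); m=((hs[...,0]<6)|(hs[...,0]>174))&(hs[...,1]>110)&(hs[...,2]>50)
n,l,st,ce=cv2.connectedComponentsWithStats(m.astype(np.uint8))
for i in range(1,n):
    if st[i,4]>60:
        o,d=fray(c,*ce[i]); print(st[i],ce[i].round(1),(o+d*(46-o[2])/d[2]).round(1),(o+d*(24-o[2])/d[2]).round(1))
go([448.1,-345.6,35])
E
```

```text
[[297.3, 0.0, 250.1], [0.0, 297.3, 192.4], [0.0, 0.0, 1.0]] [[0.995, -0.098, 0.001], [-0.094, -0.956, 0.277], [-0.027, -0.276, -0.961]] [-480.8, -299.6, 234.7]
[240 182  22  21 333] [250.3 192.1] [ 449.6 -343.8   46. ] [ 449.  -350.1   24. ]
[179 353  46   4 162] [202.1 354.3] [ 368.8 -548.9   46. ] [ 361.4 -572.3   24. ]
at [ 452.3 -341.2  129. ] dp [94.  -5.1 -3.8] turn [ 0.016  0.    -0.004]
```

View pics/w1.png

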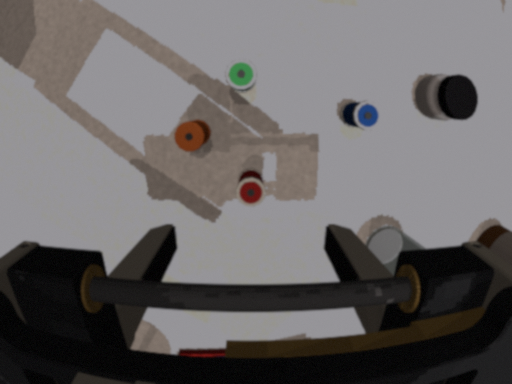

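The wrist view shows the red spool at (251,190), clear between the open jaws, with orange at (192,135), green at (241,75) and blue at (362,115). I descend to just above it and check the pose.

Request:
{"api": "apply_moves", "payload": {"dp": [[15,2,0],[35,2,0],[55,2,0],[58,2,0],[58,2,0]], "turn": [[0,0,0],[0,0,0],[0,0,0],[0,0,0],[0,0,0]], "hand": [1,1,1,1,1]}}

```text
t: 1.78
position: [447.8, -345.1, 72.8]
orientation: [[-0.001, 0.104, 0.995], [0.0, 0.995, -0.104], [-1.0, 0.0, -0.001]]
ft_force: [-0.5, 0.1, 0.7]
gripper_width: 92.8
```

```bash
python3 - <<'E'
from h import *
for _ in range(3): go([449,-344.3,33]); read_camera('wrist')
E
```

```text
at [ 447.8 -345.1   72.8] dp [39.8  0.9  1.2] turn [-0.001 -0.001 -0.   ]
at [ 448.3 -345.4   73.5] dp [40.5  1.2  0.6] turn [-0.001  0.     0.   ]
at [ 448.6 -345.5   73.9] dp [40.9  1.2  0.3] turn [-0.     0.001  0.001]
```

Request:
{"api": "apply_moves", "payload": {"dp": [[15,1,0],[30,1,0],[40,1,0],[40,1,0],[40,1,0],[40,1,0],[40,1,0],[40,1,0]], "turn": [[0,0,0],[0,0,0],[0,0,0],[0,0,0],[0,0,0],[0,0,0],[0,0,0],[0,0,0]], "hand": [1,1,1,0,-1,-1,-1,-1], "squeeze": 10}}

```text
t: 2.92
position: [448.5, -344.0, 33.4]
orientation: [[0.0, 0.103, 0.995], [-0.0, 0.995, -0.103], [-1.0, -0.0, 0.0]]
ft_force: [-0.8, 0.3, -0.0]
gripper_width: 47.4
```

Request:
{"api": "apply_moves", "payload": {"dp": [[0,0,0],[0,0,0],[-20,0,0],[-40,0,0],[-80,0,0],[-120,0,0],[-150,0,0],[-150,0,0]], "turn": [[0,0,0],[0,0,0],[0,0,0],[0,0,0],[0,0,0],[0,0,0],[0,0,0],[0,0,0]], "hand": [-1,-1,-1,-1,-1,-1,-1,-1]}}

```text
t: 3.92
position: [450.4, -345.6, 188.5]
orientation: [[0.006, 0.103, 0.995], [-0.006, 0.995, -0.103], [-1.0, -0.005, 0.007]]
ft_force: [0.1, 0.1, -0.4]
gripper_width: 0.5
```

```bash
python3 - <<'E'
from h import *
print(observe()['gripper_width']); go([622.3,19.7,150])
E
```

```text
0.546426423015127
at [ 450.4 -345.6  188.5] dp [ 37.6 381.2 133.2] turn [0.    0.007 0.005]
```

The fingers hadn't closed when the lift began, which was my timing error. I check whether the spool is still standing.

```bash
python3 - <<'E'
from h import *
w=read_camera('wrist');t=read_camera('side')
a=cv2.resize(w['image'][60:300,100:400],None,fx=1.33,fy=1.33); b=cv2.resize(t['image'][210:330,160:310],None,fx=2.66,fy=2.66)
cv2.imwrite('pics/re.png',np.hstack([a,b]))
np.set_printoptions(suppress=True); print(w['R'].round(3).tolist(),w['t'].round(1).tolist())
E
```

```text
[[0.995, -0.103, 0.008], [-0.101, -0.954, 0.283], [-0.022, -0.282, -0.959]] [-485.0, -312.9, 286.0]
```

View pics/re.png

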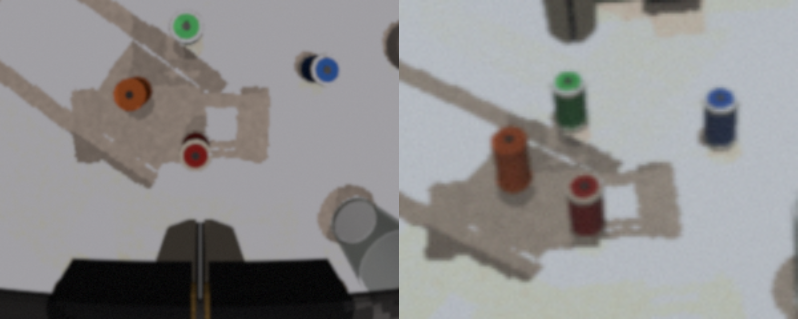

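The spool still stands, at wrist pixel (247,177). I re-measure its position and pre-open the gripper.

```bash
cat >> h.py <<'E'
def fonz(c,u,v,z):
    K=c['mtx'];R=np.array(c['R']);t=np.array(c['t']); x=(u-K[0][2])/K[0][0]; y=(v-K[1][2])/K[1][1]; r=np.hypot(x,y)
    d=R.T@np.array([np.sin(r)*x/r,np.sin(r)*y/r,np.cos(r)]); o=-R.T@t; return o+d*(z-o[2])/d[2]
E
python3 - <<'E'
from h import *
w=read_camera('wrist'); print(fonz(w,247.4,177.3,46)); c=read_camera('top')
hs=cv2.cvtColor(c['image'],cv2.COLOR_BGR2HSV); m=((hs[...,0]<6)|(hs[...,0]>174))&(hs[...,1]>130)&(hs[...,2]>60)
n,l,st,ce=cv2.connectedComponentsWithStats(m.astype(np.uint8))
for i in range(1,n):
    if abs(ce[i]-[346,248]).max()<20: print(st[i],ce[i],onz(c,*ce[i],46))
go([448.5,-344.3,33])
E
```

```text
[ 446.51795348 -340.89103687   46.        ]
[342 245   6   7  22] [343.86363636 247.31818182] [ 450.97103145 -339.57950701   46.        ]
at [ 447.8 -343.3  182. ] dp [149.   -1.1   1. ] turn [ 0.    -0.001 -0.001]
```

Request:
{"api": "apply_moves", "payload": {"dp": [[30,1,0],[60,1,0],[80,1,0],[80,1,0],[80,1,0],[110,1,0],[140,1,0],[150,1,0]], "turn": [[0,0,0],[0,0,0],[0,0,0],[0,0,0],[0,0,0],[0,0,0],[0,0,0],[0,0,0]], "hand": [0.3,0.3,0.3,0.3,0.3,0.3,0.3,0.3]}}

```text
t: 5.12
position: [448.2, -342.5, 32.5]
orientation: [[-0.001, 0.103, 0.995], [0.001, 0.995, -0.103], [-1.0, 0.001, -0.001]]
ft_force: [-0.5, -0.6, 0.3]
gripper_width: 60.5
```

Request:
{"api": "apply_moves", "payload": {"dp": [[0,0,0],[0,0,0],[0,0,0],[0,0,0],[0,0,0],[0,0,0],[0,0,0],[0,0,0]], "turn": [[0,0,0],[0,0,0],[0,0,0],[0,0,0],[0,0,0],[0,0,0],[0,0,0],[0,0,0]], "hand": [-1,-1,-1,-1,-1,-1,-1,-1], "squeeze": 10}}

```text
t: 6.12
position: [450.5, -345.5, 37.7]
orientation: [[0.004, 0.103, 0.995], [-0.005, 0.995, -0.103], [-1.0, -0.005, 0.005]]
ft_force: [-5.2, 1.3, 23.0]
gripper_width: 0.5
```

Missed again, with an upward force, so I look.

```bash
python3 - <<'E'
from h import *
w=read_camera('wrist');t=read_camera('side')
a=cv2.resize(w['image'][60:300,100:400],None,fx=1.33,fy=1.33); b=cv2.resize(t['image'][210:330,160:310],None,fx=2.66,fy=2.66)
cv2.imwrite('pics/re2.png',np.hstack([a,b]))
s=observe(); print({k:np.round(v,2).tolist() for k,v in s.items()})
E
```

```text
{'t': 6.22, 'qpos': [-0.74, 0.18, 1.75, -0.0, 1.2, -0.64], 'joint_velocities': [0.0, 0.0, -0.0, 0.0, 0.0, 0.0], 'joint_torque': [1.26, -41.78, -35.75, 1.0, -1.9, -0.0], 'position': [450.58, -345.5, 37.74], 'orientation': [[0.0, 0.1, 0.99], [-0.01, 0.99, -0.1], [-1.0, -0.0, 0.0]], 'ft_force': [-5.61, 1.38, 24.1], 'torque': [0.24, 0.92, -0.02], 'gripper_width': 0.6}
```

View pics/re2.png

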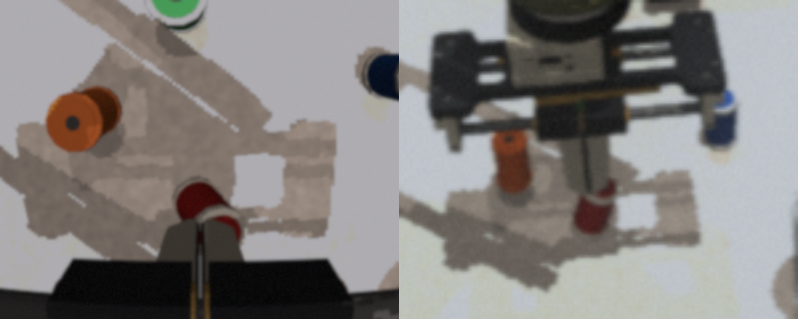

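The spool is tilted and pinned under the closed fingertips (it slipped out as they closed). I lift straight up gently and see how it comes to rest.

Request:
{"api": "apply_moves", "payload": {"dp": [[-3,0,0],[-6,0,0],[-10,0,0],[-20,0,0],[-40,0,0],[-60,0,0],[-80,0,0],[-80,0,0]], "turn": [[0,0,0],[0,0,0],[0,0,0],[0,0,0],[0,0,0],[0,0,0],[0,0,0],[0,0,0]], "hand": [-1,-1,-1,-1,-1,-1,-1,-1]}}

```text
t: 7.22
position: [449.9, -344.1, 116.2]
orientation: [[0.004, 0.103, 0.995], [-0.003, 0.995, -0.103], [-1.0, -0.003, 0.004]]
ft_force: [-0.4, 0.6, -0.8]
gripper_width: 0.3
```

```bash
python3 - <<'E'
from h import *
read_camera('side')
s=observe(); print({k:np.round(v,2).tolist() for k,v in s.items()})
import pickle
w=read_camera('wrist');t=read_camera('side');p=read_camera('top'); pickle.dump((w,t,p),open('c3.pkl','wb'))
a=cv2.resize(w['image'][60:300,100:400],None,fx=1.33,fy=1.33); b=cv2.resize(t['image'][210:330,160:310],None,fx=2.66,fy=2.66)
cv2.imwrite('pics/re3.png',np.hstack([a,b]))
E
```

```text
{'t': 7.28, 'qpos': [-0.74, 0.1, 1.69, 0.0, 1.35, -0.64], 'joint_velocities': [-0.0, 0.02, 0.03, 0.0, -0.01, 0.0], 'joint_torque': [0.02, -53.56, -48.47, 0.06, 0.18, 0.0], 'position': [449.24, -343.46, 114.58], 'orientation': [[0.0, 0.1, 0.99], [-0.0, 0.99, -0.1], [-1.0, -0.0, 0.0]], 'ft_force': [-0.16, 0.04, -0.36], 'torque': [-0.03, -0.1, 0.01], 'gripper_width': 0.34}
```

View pics/re3.png

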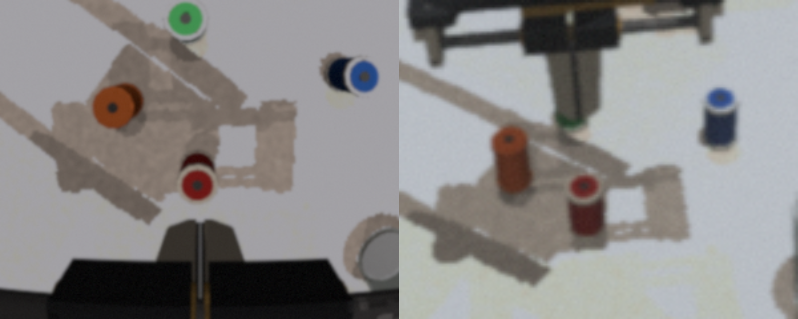

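The spool has settled back upright: wrist pixel about (248,198), side pixel about (230,280). I triangulate it using flange and thread masks.

```bash
python3 - <<'E'
from h import *
import pickle
w,t,p=pickle.load(open('c3.pkl','rb'))
def reds(c,f,win):
    hs=cv2.cvtColor(c['image'],cv2.COLOR_BGR2HSV); m=((hs[...,0]<7)|(hs[...,0]>172))&(hs[...,1]>100)&(hs[...,2]>40)
    n,l,st,ce=cv2.connectedComponentsWithStats(m.astype(np.uint8))
    for i in range(1,n):
        if st[i,4]>15 and abs(ce[i]-win).max()<40: print(st[i],ce[i].round(1),'z46',f(c,*ce[i],46).round(1),'z23',f(c,*ce[i],23).round(1))
reds(w,fonz,(248,195)); reds(t,onz,(230,285)); reds(p,onz,(346,248))
# check calib of wrist: blue/green spool in top vs wrist
print('blue top',onz(p,314.5,195,46),'wrist',fonz(w,100+364/1.33,60+76/1.33,46)); print('green wrist',fonz(w,100+186/1.33,60+18/1.33,46),'top',onz(p,294.7,248,46))
print('orange wrist',fonz(w,100+112/1.33,60+107/1.33,46),'top',onz(p,319.3,272,46))
go([448,-344,33])
E
```

```text
[237 176  23  10 131] [248.2 180. ] z46 [ 449.7 -326.6   46. ] z23 [ 449.1 -332.2   23. ]
[237 188  23  22 379] [248.  198.7] z46 [ 447.8 -343.2   46. ] z23 [ 447.  -350.4   23. ]
[225 276  10   8  58] [229.1 279.6] z46 [ 446.7 -344.    46. ] z23 [ 448.2 -325.    23. ]
[225 287  11  11 105] [230.1 291.9] z46 [ 444.  -373.2   46. ] z23 [ 445.4 -355.3   23. ]
blue top [ 561.20082655 -280.67384279   46.        ] wrist [ 564.38171531 -280.92105079   46.        ]
green wrist [ 452.27767621 -236.6207791    46.        ] top [ 450.12620848 -237.19501261   46.        ]
orange wrist [ 399.63423441 -286.56838668   46.        ] top [ 400.44707908 -287.37767266   46.        ]
at [ 448.  -342.3  112.1] dp [79.1 -1.7  0.3] turn [ 0.    -0.001 -0.001]
```

```bash
python3 - <<'E'
from h import *
import pickle
w,t,p=pickle.load(open('c3.pkl','rb'))
T=np.array([448.5,-343,113.])
for dy in (-7.5,0,7.5):
    X=T+[dy*.103,dy*.995,-22]; print(dy,'side',proj(t,X).round(1))
    Y=np.array(w['R'])@X+w['t']; th=np.arctan2(np.hypot(Y[0],Y[1]),Y[2]); a=np.arctan2(Y[1],Y[0]); print('  wrist',(297.3*th*np.array([np.cos(a),np.sin(a)])+[w['mtx'][0][2],w['mtx'][1][2]]).round(1))
a=cv2.resize(w['image'][170:270,190:310],None,fx=3.3,fy=3.3,interpolation=cv2.INTER_CUBIC); b=cv2.resize(t['image'][210:310,170:290],None,fx=3.3,fy=3.3,interpolation=cv2.INTER_CUBIC)
cv2.imwrite('pics/re4.png',cv2.convertScaleAbs(np.hstack([a,b]),alpha=1.6))
E
```

```text
-7.5 side [228.7 266.4]
  wrist [248.7 226.4]
0 side [228.5 263.3]
  wrist [248.7 216.9]
7.5 side [228.3 260.3]
  wrist [248.6 207.1]
```

View pics/re4.png

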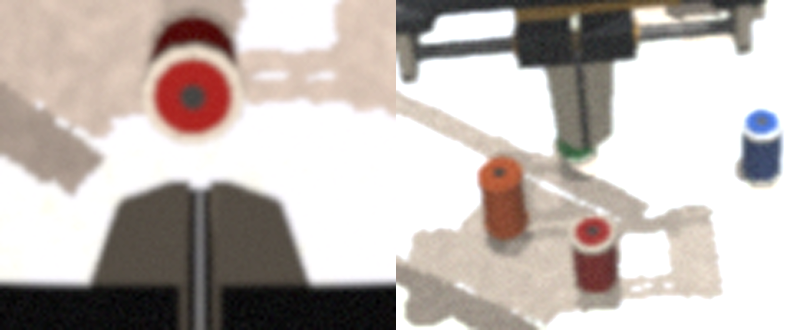

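```bash
python3 - <<'E'
from h import *
import pickle
from scipy.optimize import least_squares
w,t,p=pickle.load(open('c3.pkl','rb'))
def pw(X):
    Y=np.array(w['R'])@X+w['t']; th=np.arctan2(np.hypot(Y[0],Y[1]),Y[2]); a=np.arctan2(Y[1],Y[0]); return 297.3*th*np.array([np.cos(a),np.sin(a)])+[w['mtx'][0][2],w['mtx'][1][2]]
for rs in (254,256,258):
  f=lambda q:np.r_[proj(t,[448.5,q[0]-7.5,q[1]])[1]-rs, pw(np.array([448.5,q[0]+7.5,q[1]]))[1]-225]
  print(rs,least_squares(f,[-343,91]).x)
# gap line between closed fingers in side image: x check
print(pw(np.array([448.5,-343.,155])),pw(np.array([448.5,-335.5,155])))
E
```

```text
254 [-343.02504352  124.33000661]
256 [-344.54198072  120.68876904]
258 [-346.06340214  117.03679989]
[248.50447942 260.09676032] [246.98430503 247.57045749]
```

Both views and the contact evidence agree. The closed fingertips sit about 8 mm above the reported TCP height, not 22 mm below it, so the earlier closures only nipped the top flange. I'll go lower in small steps and watch the force.

Request:
{"api": "apply_moves", "payload": {"dp": [[0,-1,0],[0,-1,0],[20,-1,0],[40,-1,0],[60,-1,0],[80,-1,0],[84,-1,0],[84,-1,0]], "turn": [[0,0,0],[0,0,0],[0,0,0],[0,0,0],[0,0,0],[0,0,0],[0,0,0],[0,0,0]], "hand": [0.3,0.3,0.3,0.3,0.3,0.3,0.3,0.3]}}

```text
t: 8.43
position: [448.3, -343.7, 28.8]
orientation: [[-0.0, 0.103, 0.995], [0.0, 0.995, -0.103], [-1.0, 0.0, -0.0]]
ft_force: [0.2, 0.4, 0.6]
gripper_width: 60.3
```

Request:
{"api": "apply_moves", "payload": {"dp": [[2,0,0],[4,0,0],[4,0,0],[4,0,0]], "turn": [[0,0,0],[0,0,0],[0,0,0],[0,0,0]], "hand": [0.3,0.3,0.3,0.3]}}

```text
t: 8.93
position: [448.5, -343.9, 25.3]
orientation: [[0.0, 0.103, 0.995], [-0.0, 0.995, -0.103], [-1.0, -0.0, 0.0]]
ft_force: [0.3, -0.2, 0.4]
gripper_width: 60.6
```

```bash
python3 - <<'E'
from h import *
s=observe(); print(s['position'],s['ft_force'],s['gripper_width'])
w=read_camera('side');p=read_camera('wrist')
b=cv2.resize(w['image'][190:330,170:310],None,fx=2.8,fy=2.8,interpolation=cv2.INTER_CUBIC); a=cv2.resize(p['image'][130:270,165:335],None,fx=2.3,fy=2.8)
cv2.imwrite('pics/re5.png',np.hstack([b,a]))
E
```

```text
[ 448.48500287 -343.91243722   25.34314525] [ 0.30148579 -0.17620031  0.3706667 ] 60.60292744414818
```

View pics/re5.png

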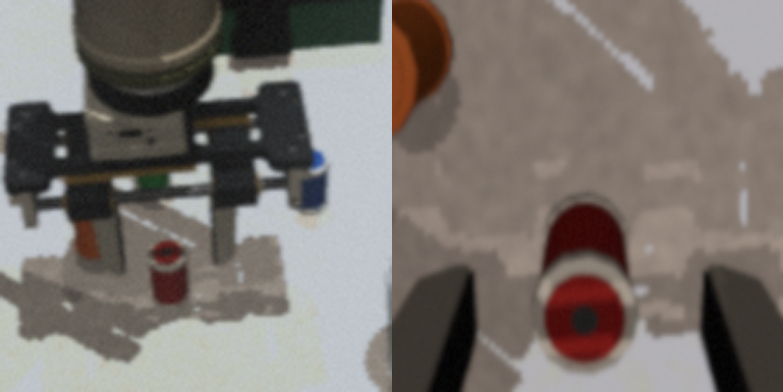

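The side view shows the tips at crop rows 265–270, against a spool top at 247 and base at 297. That puts the tips at about z≈30 with TCP z=25, which confirms the offset. I go 15 mm lower and then close fully before lifting.

Request:
{"api": "apply_moves", "payload": {"dp": [[4,0,0],[8,0,0],[12,0,0],[15,0,0],[15,0,0]], "turn": [[0,0,0],[0,0,0],[0,0,0],[0,0,0],[0,0,0]], "hand": [0.3,0.3,0.3,0.3,0.3]}}

```text
t: 9.65
position: [448.2, -343.6, 9.7]
orientation: [[-0.001, 0.103, 0.995], [0.001, 0.995, -0.103], [-1.0, 0.0, -0.001]]
ft_force: [-0.1, -0.5, 0.1]
gripper_width: 60.4
```

Request:
{"api": "apply_moves", "payload": {"dp": [[0,0,0],[0,0,0],[0,0,0],[0,0,0],[0,0,0],[0,0,0],[0,0,0],[0,0,0]], "turn": [[0,0,0],[0,0,0],[0,0,0],[0,0,0],[0,0,0],[0,0,0],[0,0,0],[0,0,0]], "hand": [-1,-1,-1,-1,-1,-1,-1,-1], "squeeze": 12}}

```text
t: 10.65
position: [448.5, -343.9, 10.2]
orientation: [[0.0, 0.103, 0.995], [-0.0, 0.995, -0.103], [-1.0, -0.0, 0.0]]
ft_force: [-0.2, -0.0, 1.7]
gripper_width: 27.7
```

Gripped at 27.7 mm. Now lift and check.

Request:
{"api": "apply_moves", "payload": {"dp": [[-5,0,0],[-20,0,0],[-45,0,0],[-75,0,0],[-105,0,0],[-125,0,0],[-130,0,0],[-130,0,0]], "turn": [[0,0,0],[0,0,0],[0,0,0],[0,0,0],[0,0,0],[0,0,0],[0,0,0],[0,0,0]], "hand": [-1,-1,-1,-1,-1,-1,-1,-1]}}

```text
t: 11.65
position: [448.3, -343.7, 139.8]
orientation: [[-0.0, 0.103, 0.995], [0.0, 0.995, -0.103], [-1.0, 0.0, -0.0]]
ft_force: [0.1, -0.2, -0.5]
gripper_width: 27.8
```

```bash
python3 - <<'E'
from h import *
read_camera('side');s=observe();print(s['gripper_width'],s['ft_force']); go([622.5,19.7,140])
E
```

```text
27.713111885695593 [ 0.63123614 -0.02684642 -0.65957139]
at [ 447.9 -343.4  139.1] dp [ -0.8 379.1 136.3] turn [ 0.    -0.001 -0.001]
```

Request:
{"api": "apply_moves", "payload": {"dp": [[0,20,7],[0,60,21],[0,105,38],[0,150,54],[0,200,72],[0,250,90],[0,300,108],[0,340,122]], "turn": [[0,0,0],[0,0,0],[0,0,0],[0,0,0],[0,0,0],[0,0,0],[0,0,0],[0,0,0]], "hand": [-1,-1,-1,-1,-1,-1,-1,-1]}}

```text
t: 12.7
position: [604.5, -14.6, 138.9]
orientation: [[-0.002, 0.101, 0.995], [0.001, 0.995, -0.101], [-1.0, 0.001, -0.002]]
ft_force: [0.1, -0.1, 0.5]
gripper_width: 27.4
```

Request:
{"api": "apply_moves", "payload": {"dp": [[0,20,7],[0,34,12],[0,39,14],[0,39,14],[0,39,14]], "turn": [[0,0,0],[0,0,0],[0,0,0],[0,0,0],[0,0,0]], "hand": [-1,-1,-1,-1,-1]}}

```text
t: 13.32
position: [622.5, 18.1, 140.2]
orientation: [[-0.0, 0.104, 0.995], [-0.0, 0.995, -0.104], [-1.0, -0.0, -0.0]]
ft_force: [0.8, 1.3, 0.3]
gripper_width: 27.2
```

```bash
python3 - <<'E'
from h import *
w=read_camera('wrist');s=observe();print(s['gripper_width'],s['ft_force']); go([622.5,19.7,17.5])
hs=cv2.cvtColor(w['image'],cv2.COLOR_BGR2HSV); m=((hs[...,0]<7)|(hs[...,0]>172))&(hs[...,1]>100)&(hs[...,2]>40)
n,l,st,ce=cv2.connectedComponentsWithStats(m.astype(np.uint8))
for i in range(1,n):
    if st[i,4]>60: print(st[i],ce[i].round(1),fonz(w,*ce[i],7).round(1))
t=read_camera('side'); a=w['image'][60:330,100:400]; b=cv2.resize(t['image'][50:230,180:330],None,fx=1.5,fy=1.5)
cv2.imwrite('pics/pl1.png',np.hstack([a,b])); print(a.shape,b.shape)
E
```

```text
27.988426283017613 [ 0.6636962  -0.30209788 -0.85235947]
at [622.5  18.2 140.2] dp [ 1.227e+02  1.500e+00 -1.000e-01] turn [-0.001  0.     0.   ]
[ 226  155   47   46 2074] [249.1 177.5] [622.2  22.1   7. ]
[231 210  39  27 660] [249.9 222. ] [617.7 -29.2   7. ]
[232 239  38  33 897] [250.1 255.3] [613.5 -71.5   7. ]
(270, 300, 3) (270, 225, 3)
```

View pics/pl1.png

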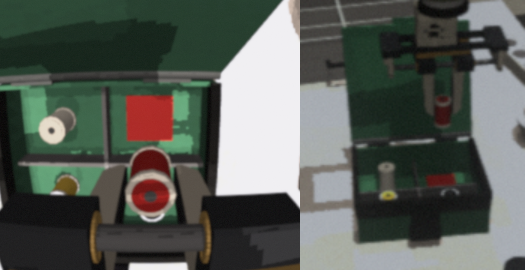

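The wrist view shows the pad at (249,178), so (622,22), and the spool held upright above it. The measured TCP of (622.5,18.2) leaves 4 mm extra clearance from the lid, with the spool still fully on the pad. I descend in stages, watching the force.

Request:
{"api": "apply_moves", "payload": {"dp": [[10,0,0],[25,0,0],[40,0,0],[55,0,0],[68,0,0],[78,0,0],[80,0,0]], "turn": [[0,0,0],[0,0,0],[0,0,0],[0,0,0],[0,0,0],[0,0,0],[0,0,0]], "hand": [-1,-1,-1,-1,-1,-1,-1]}}

```text
t: 14.3
position: [622.1, 19.2, 59.1]
orientation: [[-0.001, 0.103, 0.995], [0.0, 0.995, -0.103], [-1.0, -0.0, -0.001]]
ft_force: [-0.2, 0.9, -0.4]
gripper_width: 27.8
```

Request:
{"api": "apply_moves", "payload": {"dp": [[6,0,0],[12,0,0],[18,0,0],[24,0,0],[30,0,0],[34,0,0],[36,0,0],[36,0,0]], "turn": [[0,0,0],[0,0,0],[0,0,0],[0,0,0],[0,0,0],[0,0,0],[0,0,0],[0,0,0]], "hand": [-1,-1,-1,-1,-1,-1,-1,-1]}}

```text
t: 15.3
position: [622.6, 19.2, 24.0]
orientation: [[-0.0, 0.103, 0.995], [0.0, 0.995, -0.103], [-1.0, -0.0, -0.0]]
ft_force: [-0.5, 0.7, -1.0]
gripper_width: 27.4
```

Request:
{"api": "apply_moves", "payload": {"dp": [[2,0,0],[4,0,0],[5,0,0],[6,0,0],[6,0,0],[6,0,0]], "turn": [[0,0,0],[0,0,0],[0,0,0],[0,0,0],[0,0,0],[0,0,0]], "hand": [-1,-1,-1,-1,-1,-1]}}

```text
t: 16.05
position: [622.7, 19.2, 18.2]
orientation: [[0.0, 0.103, 0.995], [0.0, 0.995, -0.103], [-1.0, 0.0, 0.0]]
ft_force: [-0.6, 0.7, -0.3]
gripper_width: 27.4
```

```bash
python3 - <<'E'
from h import *
read_camera('side');s=observe();print(s['position'],s['gripper_width'],s['ft_force'])
E
```

```text
[622.71347597  19.18503424  18.20162922] 27.552783933871677 [-0.20198933 -0.7315205  -0.61322747]
```

Request:
{"api": "apply_moves", "payload": {"dp": [[1,0,0],[1,0,0],[1,0,0],[1,0,0],[1,0,0],[1,0,0],[1,0,0],[1,0,0]], "turn": [[0,0,0],[0,0,0],[0,0,0],[0,0,0],[0,0,0],[0,0,0],[0,0,0],[0,0,0]], "hand": [-1,-1,-0.3,-0.2,-0.1,-0.05,-0.05,-0.05]}}

```text
t: 17.1
position: [622.6, 19.2, 17.1]
orientation: [[-0.0, 0.103, 0.995], [0.0, 0.995, -0.103], [-1.0, 0.0, -0.0]]
ft_force: [-0.5, 0.4, -0.5]
gripper_width: 44.0
```

Request:
{"api": "apply_moves", "payload": {"dp": [[-5,0,0],[-15,0,0],[-30,0,0],[-60,0,0],[-100,0,0],[-150,0,0],[-200,0,0],[-240,0,0]], "turn": [[0,0,0],[0,0,0],[0,0,0],[0,0,0],[0,0,0],[0,0,0],[0,0,0],[0,0,0]], "hand": [-0.05,-0.05,-0.05,-0.05,-0.05,-0.05,-0.05,-0.05]}}

```text
t: 18.1
position: [623.1, 19.2, 261.4]
orientation: [[0.004, 0.103, 0.995], [-0.0, 0.995, -0.103], [-1.0, 0.0, 0.004]]
ft_force: [-0.6, 0.2, 0.2]
gripper_width: 44.7
```

Request:
{"api": "apply_moves", "payload": {"dp": [[-10,0,0],[-20,0,0],[-20,0,0]], "turn": [[0,0,0],[0,0,0],[0,0,0]], "hand": [-1,-1,-1]}}

```text
t: 18.48
position: [622.4, 19.2, 276.5]
orientation: [[-0.001, 0.103, 0.995], [0.0, 0.995, -0.103], [-1.0, -0.0, -0.001]]
ft_force: [-0.5, -0.0, 0.2]
gripper_width: 18.6
```

```bash
python3 - <<'E'
from h import *
w=read_camera('wrist');s=observe();print(s['position'],s['gripper_width'],s['ft_force'])
t=read_camera('side'); p=read_camera('top'); a=w['image'][100:340,150:400]; b=cv2.resize(t['image'][50:230,180:330],None,fx=1.334,fy=1.334); d=cv2.resize(p['image'][95:255,50:270],None,fx=1.5,fy=1.5)
cv2.imwrite('pics/pl2.png',np.hstack([x[:240] for x in(a,b,d)]))
import pickle; pickle.dump((w,t,p),open('c4.pkl','wb'))
E
```

```text
[622.16432606  19.22525943 275.8202443 ] 14.517198572199248 [ 0.84928053 -0.10390931  0.369983  ]
```

View pics/pl2.png

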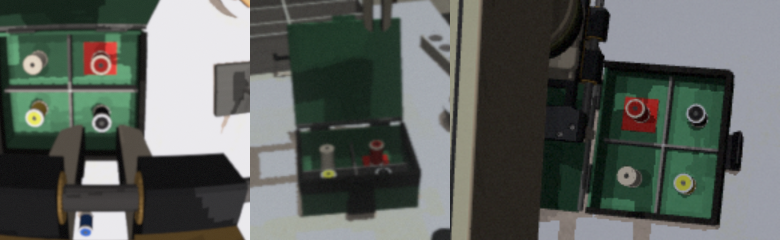

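The red spool stands on the red pad at pl2 wrist (101,64) and top (637,108); the other three spools are in place. Next I go up and over behind the lid with the fingers closed.

Request:
{"api": "apply_moves", "payload": {"dp": [[-15,0,0],[-25,20,-6],[-25,55,-17],[-25,90,-28],[-25,125,-40],[-25,150,-47],[-25,158,-50],[-25,158,-50]], "turn": [[0,0,0],[0,0,0],[0,0,0],[0,0,0],[0,0,0],[0,0,0],[0,0,0],[0,0,0]], "hand": [-1,-1,-1,-1,-1,-1,-1,-1]}}

```text
t: 19.62
position: [589.1, 182.1, 302.7]
orientation: [[0.001, 0.102, 0.995], [-0.0, 0.995, -0.102], [-1.0, 0.0, 0.001]]
ft_force: [-0.5, -0.6, -0.1]
gripper_width: 0.6
```

```bash
sed -i 's/^C=.*/C=np.array([568.5,-17.5,0.])/' h.py; cat >> h.py <<'E'
def cc():
    s=observe(); p=s['position']-C; f=s['ft_force']; print('t',round(s['t'],2),'case xyz',np.round([p@EX,p@EY,p[2]],1),'F case',np.round([f@EX,f@EY,f[2]],1),'w',round(s['gripper_width'],1))
E
python3 - <<'E'
from h import *
import pickle
t=read_camera('side'); cc()
# lid angle from side view: top edge of lid inner face
for a in (1.75,1.85,1.95):
    print(a,[proj(t,case(98-194*np.cos(a),y,70+194*np.sin(a))).round(1).tolist() for y in(-107,107)])
hs=cv2.cvtColor(t['image'],cv2.COLOR_BGR2HSV); m=((hs[...,0]>55)&(hs[...,0]<90)&(hs[...,1]>100))
for u in (215,225,280,288): r=np.where(m[40:150,u])[0]+40; print(u,r[:3],r[-3:])
E
```

```text
t 19.68 case xyz [ 1.999e+02 -1.000e-01  3.025e+02] F case [-0.7 -0.1 -0.2] w 0.6
1.75 [[293.5, 64.6], [205.5, 69.9]]
1.85 [[292.2, 63.1], [205.6, 68.3]]
1.95 [[291.0, 62.5], [205.8, 67.6]]
215 [75 79 80] [119 120 123]
225 [68 69 71] [123 124 125]
280 [67 68 69] [132 133 136]
288 [70 75 81] [111 126 128]
```

Request:
{"api": "apply_moves", "payload": {"dp": [[10,0,0],[25,0,0],[40,0,0],[55,0,0],[67,0,0],[76,0,0],[80,0,0],[80,0,0]], "turn": [[0,0,0],[0,0,0],[0,0,0],[0,0,0],[0,0,0],[0,0,0],[0,0,0],[0,0,0]], "hand": [-1,-1,-1,-1,-1,-1,-1,-1]}}

```text
t: 20.68
position: [589.2, 181.5, 222.1]
orientation: [[0.0, 0.103, 0.995], [0.0, 0.995, -0.103], [-1.0, 0.0, -0.0]]
ft_force: [-0.1, 0.0, 0.3]
gripper_width: 0.5
```

Request:
{"api": "apply_moves", "payload": {"dp": [[0,-5,0],[0,-12,0],[0,-19,0],[0,-26,0],[0,-33,0],[0,-40,0],[0,-47,0],[0,-54,0]], "turn": [[0,0,0],[0,0,0],[0,0,0],[0,0,0],[0,0,0],[0,0,0],[0,0,0],[0,0,0]], "hand": [-1,-1,-1,-1,-1,-1,-1,-1]}}

```text
t: 21.68
position: [583.5, 127.3, 222.1]
orientation: [[-0.0, 0.103, 0.995], [0.0, 0.995, -0.103], [-1.0, -0.0, -0.0]]
ft_force: [0.7, 1.1, 1.4]
gripper_width: 0.5
```

```bash
python3 - <<'E'
from h import *
cc(); t=read_camera('side'); cc()
hs=cv2.cvtColor(t['image'],cv2.COLOR_BGR2HSV); m=((hs[...,0]>55)&(hs[...,0]<90)&(hs[...,1]>100))
for u in (215,225,280,288): r=np.where(m[30:150,u])[0]+30; print(u,r[:3],r[-3:])
cv2.imwrite('pics/s5.png',t['image'])
E
```

```text
t 21.68 case xyz [145.6  -0.  222.1] F case [ 1.2 -0.6  1.4] w 0.5
t 21.73 case xyz [ 1.448e+02 -1.000e-01  2.221e+02] F case [-0.4 -0.3 -0.1] w 0.5
215 [74 78 80] [83 84 94]
225 [72 74 76] [115 118 123]
280 [ 94  95 107] [ 95 107 130]
288 [68 85] [68 85]
```

Request:
{"api": "apply_moves", "payload": {"dp": [[0,-15,0],[-1,-29,0],[1,-48,0],[3,-67,0],[6,-87,0],[12,-103,0],[19,-117,0],[27,-130,0]], "turn": [[0,0,0],[0,0,0],[0,0,0],[0,0,0],[0,0,0],[0,0,0],[0,0,0],[0,0,0]], "hand": [-1,-1,-1,-1,-1,-1,-1,-1]}}

```text
t: 22.72
position: [570.1, -2.5, 194.5]
orientation: [[-0.0, 0.103, 0.995], [-0.0, 0.995, -0.103], [-1.0, -0.0, -0.0]]
ft_force: [0.6, 0.9, 0.6]
gripper_width: 0.4
```

```bash
python3 - <<'E'
from h import *
cc(); t=read_camera('side'); p=read_camera('top'); cc()
for n,c in (('side',t),('top',p)):
  for a in (.8,.9,1.0): print(n,a,[proj(c,case(98-194*np.cos(a)+8*np.sin(a),y,70+194*np.sin(a)+8*np.cos(a))).round(0).tolist() for y in(-107,107)])
  hs=cv2.cvtColor(c['image'],cv2.COLOR_BGR2HSV); m=((hs[...,0]>55)&(hs[...,0]<90)&(hs[...,1]>90)).astype(np.uint8)
  n_,l,st,ce=cv2.connectedComponentsWithStats(m); print([s.tolist() for s in st[1:] if s[4]>300])
E
```

```text
t 22.73 case xyz [ 1.510e+01 -1.000e-01  1.945e+02] F case [ 1.  -0.5  0.6] w 0.4
t 22.82 case xyz [ 14.7   0.7 193.5] F case [-0.5 -0.3 -1. ] w 0.7
side 0.8 [[305.0, 115.0], [208.0, 121.0]]
side 0.9 [[304.0, 107.0], [208.0, 113.0]]
side 1.0 [[303.0, 99.0], [207.0, 105.0]]
[[426, 276, 28, 29, 569], [407, 307, 46, 40, 1028]]
top 0.8 [[200.0, 123.0], [186.0, 243.0]]
top 0.9 [[190.0, 120.0], [176.0, 242.0]]
top 1.0 [[180.0, 117.0], [165.0, 241.0]]
[[436, 84, 56, 48, 1613], [151, 119, 49, 121, 1774], [195, 143, 39, 51, 1344], [190, 195, 39, 46, 1308]]
```

Lid following, at about 0.85 rad. I continue the arc.

Request:
{"api": "apply_moves", "payload": {"dp": [[7,-9,0],[14,-19,0],[23,-27,0],[32,-35,0],[42,-42,0],[52,-49,0],[63,-55,0],[73,-61,0]], "turn": [[0,0,0],[0,0,0],[0,0,0],[0,0,0],[0,0,0],[0,0,0],[0,0,0],[0,0,0]], "hand": [-1,-1,-1,-1,-1,-1,-1,-1]}}

```text
t: 23.82
position: [563.8, -62.5, 121.2]
orientation: [[-0.0, 0.103, 0.995], [0.0, 0.995, -0.103], [-1.0, 0.0, -0.0]]
ft_force: [0.2, 1.1, -0.5]
gripper_width: 0.1
```

```bash
python3 - <<'E'
from h import *
cc(); t=read_camera('side'); p=read_camera('top'); cc()
hs=cv2.cvtColor(p['image'],cv2.COLOR_BGR2HSV)
for nm,m in (('yel',(hs[...,0]>20)&(hs[...,0]<38)&(hs[...,1]>120)),('grn',(hs[...,0]>55)&(hs[...,0]<90)&(hs[...,1]>90))):
  n_,l,st,ce=cv2.connectedComponentsWithStats(m.astype(np.uint8)); print(nm,[s.tolist() for s in st[1:] if s[4]>20 and 100<s[0]<270])
for a in (.2,.3,.4): print(a,[proj(p,case(98-194*np.cos(a)+8*np.sin(a),y,70+194*np.sin(a)+8*np.cos(a))).round(0).tolist() for y in(-107,107)], 'pad',proj(p,case(98-160*np.cos(a)+11*np.sin(a),0,70+160*np.sin(a)+11*np.cos(a))).round(1))
cv2.imwrite('pics/t6.png',p['image'])
E
```

```text
t 23.82 case xyz [-4.530e+01  1.000e-01  1.212e+02] F case [ 1.1 -0.1 -0.5] w 0.1
t 23.93 case xyz [-45.5   0.9 120.3] F case [ 0.9  0.4 -0.5] w 0.5
yel [[188, 29, 26, 4, 104]]
grn [[207, 136, 29, 109, 972], [134, 181, 46, 59, 1966]]
0.2 [[236.0, 139.0], [224.0, 247.0]] pad [213.3 190.8]
0.3 [[233.0, 137.0], [221.0, 246.0]] pad [209.9 189.5]
0.4 [[228.0, 134.0], [216.0, 246.0]] pad [205.6 188.2]
```

Lid at about 0.2–0.25 rad. I lift off slightly, centre over the pad, and come down to just above the gasket zone.

Request:
{"api": "apply_moves", "payload": {"dp": [[-8,0,0],[-14,-4,0],[-14,-12,0],[-14,-17,0],[-6,-17,0],[4,-17,0],[14,-17,0],[20,-17,0]], "turn": [[0,0,0],[0,0,0],[0,0,0],[0,0,0],[0,0,0],[0,0,0],[0,0,0],[0,0,0]], "hand": [-1,-1,-1,-1,-1,-1,-1,-1]}}

```text
t: 24.92
position: [561.5, -78.8, 100.7]
orientation: [[-0.002, 0.103, 0.995], [0.0, 0.995, -0.103], [-1.0, 0.0, -0.002]]
ft_force: [-0.0, -0.1, -1.2]
gripper_width: 0.6
```

Request:
{"api": "apply_moves", "payload": {"dp": [[1,0,0],[2,0,0],[3,0,0],[4,0,0],[4,0,0],[4,0,0]], "turn": [[0,0,0],[0,0,0],[0,0,0],[0,0,0],[0,0,0],[0,0,0]], "hand": [-1,-1,-1,-1,-1,-1]}}

```text
t: 25.68
position: [562.3, -79.1, 98.2]
orientation: [[0.0, 0.103, 0.995], [-0.0, 0.995, -0.103], [-1.0, 0.0, 0.0]]
ft_force: [-0.2, 0.1, -0.2]
gripper_width: 0.4
```

```bash
python3 - <<'E'
from h import *
cc(); t=read_camera('side'); p=read_camera('top'); w=read_camera('wrist'); cc()
for nm,c in (('top',p),('wrist',w),('side',t)):
  hs=cv2.cvtColor(c['image'],cv2.COLOR_BGR2HSV); m=(hs[...,0]>20)&(hs[...,0]<36)&(hs[...,1]>110)&(hs[...,2]>60)
  n_,l,st,ce=cv2.connectedComponentsWithStats(m.astype(np.uint8)); print(nm,[(st[i].tolist(),ce[i].round(1).tolist()) for i in range(1,n_) if st[i,4]>25])
print('pred pad top',proj(p,case(-61,0,95)),'side',proj(t,case(-61,0,95)), 'corner side',[[a]+[proj(t,case(98-194*np.cos(a)+8*np.sin(a),y,70+194*np.sin(a)+8*np.cos(a))).round(0).tolist() for y in(-107,107)] for a in(.05,.1,.2)])
cv2.imwrite('pics/s7.png',np.hstack([t['image'][120:270,180:330],p['image'][110:260,120:270],w['image'][100:250,180:330]]))
E
```

```text
t 25.68 case xyz [-61.9  -0.1  98.2] F case [ 0.1  0.2 -0.2] w 0.4
t 25.82 case xyz [-61.9  -0.1  98.2] F case [-0.1  1.1 -0.1] w 0.1
top [([188, 29, 27, 5, 107], [200.5, 30.5]), ([314, 267, 12, 12, 93], [319.6, 272.7])]
wrist [([216, 205, 82, 49, 2425], [260.2, 221.4])]
side [([251, 161, 22, 8, 68], [264.2, 165.7])]
pred pad top [216.43294146 192.17935274] side [259.26427684 169.62435721] corner side [[0.05, [307.0, 178.0], [214.0, 185.0]], [0.1, [307.0, 174.0], [214.0, 181.0]], [0.2, [307.0, 166.0], [213.0, 173.0]]]
```

```bash
python3 - <<'E'
from h import *
w=read_camera('wrist')
hs=cv2.cvtColor(w['image'],cv2.COLOR_BGR2HSV); m=(hs[...,0]>20)&(hs[...,0]<36)&(hs[...,1]>110)&(hs[...,2]>60)
for v in (208,214,222,232,244): r=np.where(m[v])[0]; print(v,r.min(),r.max(),len(r))
for z in (98,105):
  for u,v in((216,205),(298,205),(257,205)):
    X=fonz(w,u,v,z)-C; print(z,(u,v),'cx',(X@EX).round(1),'cy',(X@EY).round(1))
E
```

```text
208 216 297 82
214 216 297 82
222 216 296 81
232 216 297 32
244 217 296 22
98 (216, 205) cx -44.6 cy 21.4
98 (298, 205) cx -44.6 cy -31.0
98 (257, 205) cx -44.5 cy -4.7
105 (216, 205) cx -42.2 cy 20.5
105 (298, 205) cx -42.3 cy -29.7
105 (257, 205) cx -42.2 cy -4.5
```

Pad centre is about 4.5 mm off toward −EY, so I shift and descend gently.

Request:
{"api": "apply_moves", "payload": {"dp": [[-4,1,2],[-4,2,4],[-2,2,4],[0,2,4],[2,2,4],[4,2,4],[6,2,4],[6,2,4]], "turn": [[0,0,0],[0,0,0],[0,0,0],[0,0,0],[0,0,0],[0,0,0],[0,0,0],[0,0,0]], "hand": [-1,-1,-1,-1,-1,-1,-1,-1]}}

```text
t: 26.88
position: [566.2, -77.5, 91.9]
orientation: [[-0.0, 0.103, 0.995], [0.0, 0.995, -0.103], [-1.0, 0.0, -0.0]]
ft_force: [-0.5, -0.0, -0.5]
gripper_width: 0.4
```

Request:
{"api": "apply_moves", "payload": {"dp": [[1,0,0],[2,0,0],[3,0,0],[3,0,0]], "turn": [[0,0,0],[0,0,0],[0,0,0],[0,0,0]], "hand": [-1,-1,-1,-1]}}

```text
t: 27.38
position: [566.3, -77.5, 89.0]
orientation: [[-0.0, 0.103, 0.995], [0.0, 0.995, -0.103], [-1.0, 0.0, -0.0]]
ft_force: [-0.1, 0.1, -0.6]
gripper_width: 0.5
```

Request:
{"api": "apply_moves", "payload": {"dp": [[1,0,0],[2,0,0],[3,0,0],[3,0,0]], "turn": [[0,0,0],[0,0,0],[0,0,0],[0,0,0]], "hand": [-1,-1,-1,-1]}}

```text
t: 27.88
position: [566.3, -77.5, 86.0]
orientation: [[-0.0, 0.103, 0.995], [0.0, 0.995, -0.103], [-1.0, 0.0, -0.0]]
ft_force: [-0.8, 0.3, 0.6]
gripper_width: 0.5
```

Request:
{"api": "apply_moves", "payload": {"dp": [[1,0,0],[2,0,0],[2,0,0]], "turn": [[0,0,0],[0,0,0],[0,0,0]], "hand": [-1,-1,-1]}}

```text
t: 28.25
position: [566.3, -77.5, 84.0]
orientation: [[-0.0, 0.103, 0.995], [0.0, 0.995, -0.103], [-1.0, 0.0, -0.0]]
ft_force: [0.1, -1.1, 0.1]
gripper_width: 0.5
```

Request:
{"api": "apply_moves", "payload": {"dp": [[1,0,0],[2,0,0],[2,0,0]], "turn": [[0,0,0],[0,0,0],[0,0,0]], "hand": [-1,-1,-1]}}

```text
t: 28.62
position: [566.3, -77.5, 82.0]
orientation: [[-0.0, 0.103, 0.995], [0.0, 0.995, -0.103], [-1.0, 0.0, -0.0]]
ft_force: [-0.5, -0.1, 0.7]
gripper_width: 0.5
```

Request:
{"api": "apply_moves", "payload": {"dp": [[1,0,0],[2,0,0],[2,0,0]], "turn": [[0,0,0],[0,0,0],[0,0,0]], "hand": [-1,-1,-1]}}

```text
t: 29.0
position: [566.3, -77.5, 80.0]
orientation: [[-0.0, 0.103, 0.995], [0.0, 0.995, -0.103], [-1.0, 0.0, -0.0]]
ft_force: [-0.2, 0.8, 0.3]
gripper_width: 0.5
```

Request:
{"api": "apply_moves", "payload": {"dp": [[1,0,0],[2,0,0],[2,0,0]], "turn": [[0,0,0],[0,0,0],[0,0,0]], "hand": [-1,-1,-1]}}

```text
t: 29.38
position: [566.4, -77.6, 78.1]
orientation: [[0.0, 0.103, 0.995], [-0.0, 0.995, -0.103], [-1.0, -0.0, 0.0]]
ft_force: [0.4, 0.2, 0.2]
gripper_width: 0.4
```

Request:
{"api": "apply_moves", "payload": {"dp": [[1,0,0],[2,0,0],[2,0,0]], "turn": [[0,0,0],[0,0,0],[0,0,0]], "hand": [-1,-1,-1]}}

```text
t: 29.75
position: [566.5, -77.8, 76.4]
orientation: [[0.0, 0.103, 0.995], [-0.0, 0.995, -0.103], [-1.0, -0.0, 0.0]]
ft_force: [-1.6, -0.5, 4.5]
gripper_width: 0.6
```

```bash
python3 - <<'E'
from h import *
w=read_camera('wrist'); t=read_camera('side'); cc()
hs=cv2.cvtColor(w['image'],cv2.COLOR_BGR2HSV); m=(hs[...,0]>20)&(hs[...,0]<36)&(hs[...,1]>110)&(hs[...,2]>60)
n_,l,st,ce=cv2.connectedComponentsWithStats(m.astype(np.uint8)); print([(st[i].tolist()) for i in range(1,n_) if st[i,4]>25])
i=1+np.argmax(st[1:,4]); x,y,ww,h=st[i,:4]
for z in (75,80,85,90,95,100):
    A=fonz(w,x-.5,y+3,z)-C;B=fonz(w,x+ww-.5,y+3,z)-C; print(z,'width',np.linalg.norm(A-B).round(1),'cx',(fonz(w,x,y,z)-C)@EX,'cy',((A+B)/2@EY).round(1))
cv2.imwrite('pics/s8.png',cv2.resize(np.hstack([t['image'][120:270,180:330],w['image'][130:280,180:330]]),None,fx=2.6,fy=2.6))
E
```

```text
t 29.85 case xyz [-60.1  -4.2  76.4] F case [-1.   1.2  4.6] w 0.8
[[209, 215, 83, 46, 1720]]
75 width 54.1 cx -50.02119957688912 cy -4.4
80 width 52.6 cx -48.14831895582633 cy -4.4
85 width 51.1 cx -46.27543833476356 cy -4.4
90 width 49.6 cx -44.40255771370077 cy -4.4
95 width 48.1 cx -42.529677092637996 cy -4.4
100 width 46.6 cx -40.65679647157522 cy -4.3
```

View pics/s8.png

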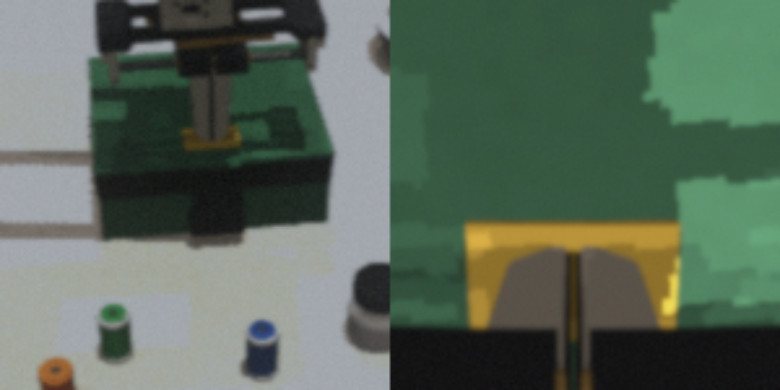

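The fingers sit centred on the yellow pad, and gasket contact is felt (4.6 N). I press on in small steps, watching the force.

Request:
{"api": "apply_moves", "payload": {"dp": [[1,0,0],[1,0,0]], "turn": [[0,0,0],[0,0,0]], "hand": [-1,-1]}}

```text
t: 30.1
position: [566.5, -77.8, 75.4]
orientation: [[0.0, 0.103, 0.995], [-0.0, 0.995, -0.103], [-1.0, -0.0, 0.0]]
ft_force: [-1.7, -1.9, 5.2]
gripper_width: 0.6
```

Request:
{"api": "apply_moves", "payload": {"dp": [[1,0,0],[1,0,0]], "turn": [[0,0,0],[0,0,0]], "hand": [-1,-1]}}

```text
t: 30.35
position: [566.5, -77.9, 74.5]
orientation: [[0.0, 0.103, 0.995], [-0.001, 0.995, -0.103], [-1.0, -0.001, 0.0]]
ft_force: [-2.1, -1.6, 5.0]
gripper_width: 0.6
```

Request:
{"api": "apply_moves", "payload": {"dp": [[1,0,0],[1,0,0]], "turn": [[0,0,0],[0,0,0]], "hand": [-1,-1]}}

```text
t: 30.6
position: [566.5, -78.0, 73.6]
orientation: [[0.0, 0.103, 0.995], [-0.001, 0.995, -0.103], [-1.0, -0.001, 0.0]]
ft_force: [-2.7, -0.9, 6.7]
gripper_width: 0.4
```

Request:
{"api": "apply_moves", "payload": {"dp": [[1,0,0],[1,0,0]], "turn": [[0,0,0],[0,0,0]], "hand": [-1,-1]}}

```text
t: 30.85
position: [566.5, -78.0, 72.8]
orientation: [[0.0, 0.103, 0.995], [-0.001, 0.995, -0.103], [-1.0, -0.001, 0.0]]
ft_force: [-4.3, -2.1, 8.3]
gripper_width: 0.1
```

Request:
{"api": "apply_moves", "payload": {"dp": [[1,0,0],[1,0,0]], "turn": [[0,0,0],[0,0,0]], "hand": [-1,-1]}}

```text
t: 31.1
position: [566.5, -78.2, 72.0]
orientation: [[0.0, 0.103, 0.995], [-0.001, 0.995, -0.103], [-1.0, -0.001, 0.0]]
ft_force: [-4.4, -1.7, 9.5]
gripper_width: 0.2
```

Request:
{"api": "apply_moves", "payload": {"dp": [[1,0,0],[1,0,0]], "turn": [[0,0,0],[0,0,0]], "hand": [-1,-1]}}

```text
t: 31.35
position: [566.6, -78.2, 70.7]
orientation: [[0.001, 0.103, 0.995], [-0.001, 0.995, -0.103], [-1.0, -0.001, 0.001]]
ft_force: [-3.3, -1.9, 7.8]
gripper_width: 0.3
```

Request:
{"api": "apply_moves", "payload": {"dp": [[1,0,0],[1,0,0]], "turn": [[0,0,0],[0,0,0]], "hand": [-1,-1]}}

```text
t: 31.6
position: [566.6, -78.2, 69.7]
orientation: [[0.001, 0.103, 0.995], [-0.001, 0.995, -0.103], [-1.0, -0.001, 0.001]]
ft_force: [-3.1, -2.8, 7.2]
gripper_width: 0.2
```

Past the peak; the tongue is on the slope. I continue about 4 mm in small steps.

Request:
{"api": "apply_moves", "payload": {"dp": [[1,0,0],[1,0,0]], "turn": [[0,0,0],[0,0,0]], "hand": [-1,-1]}}

```text
t: 31.85
position: [566.6, -78.3, 68.8]
orientation: [[0.001, 0.103, 0.995], [-0.001, 0.995, -0.103], [-1.0, -0.001, 0.001]]
ft_force: [-3.0, -3.4, 7.6]
gripper_width: 0.8
```

Request:
{"api": "apply_moves", "payload": {"dp": [[0.5,0,0],[0.5,0,0]], "turn": [[0,0,0],[0,0,0]], "hand": [-1,-1]}}

```text
t: 32.1
position: [566.7, -78.3, 68.4]
orientation: [[0.001, 0.103, 0.995], [-0.001, 0.995, -0.103], [-1.0, -0.001, 0.001]]
ft_force: [-4.3, -3.2, 8.6]
gripper_width: 0.4
```

Request:
{"api": "apply_moves", "payload": {"dp": [[0.5,0,0],[0.5,0,0]], "turn": [[0,0,0],[0,0,0]], "hand": [-1,-1]}}

```text
t: 32.35
position: [566.7, -78.4, 68.0]
orientation: [[0.001, 0.103, 0.995], [-0.001, 0.995, -0.103], [-1.0, -0.001, 0.001]]
ft_force: [-4.0, -3.3, 8.2]
gripper_width: 0.5
```

Request:
{"api": "apply_moves", "payload": {"dp": [[0.5,0,0],[0.5,0,0]], "turn": [[0,0,0],[0,0,0]], "hand": [-1,-1]}}

```text
t: 32.6
position: [566.7, -78.1, 67.1]
orientation: [[0.001, 0.103, 0.995], [-0.001, 0.995, -0.103], [-1.0, -0.001, 0.001]]
ft_force: [-1.2, -3.7, 5.1]
gripper_width: 0.3
```

Request:
{"api": "apply_moves", "payload": {"dp": [[0.5,0,0],[0.5,0,0]], "turn": [[0,0,0],[0,0,0]], "hand": [-1,-1]}}

```text
t: 32.85
position: [566.7, -78.1, 66.7]
orientation: [[0.001, 0.103, 0.995], [-0.001, 0.995, -0.103], [-1.0, -0.001, 0.001]]
ft_force: [-3.0, -3.2, 6.5]
gripper_width: 0.3
```

Request:
{"api": "apply_moves", "payload": {"dp": [[0.5,0,0],[0.5,0,0]], "turn": [[0,0,0],[0,0,0]], "hand": [-1,-1]}}

```text
t: 33.1
position: [566.7, -78.2, 66.3]
orientation: [[0.001, 0.103, 0.995], [-0.001, 0.995, -0.103], [-1.0, -0.001, 0.001]]
ft_force: [-3.8, -3.4, 7.6]
gripper_width: 0.5
```

A force drop at z≈67.1, about 4 mm under the peak, looks like the catch. I press a little further to feel the stop.

Request:
{"api": "apply_moves", "payload": {"dp": [[0.5,0,0],[0.5,0,0]], "turn": [[0,0,0],[0,0,0]], "hand": [-1,-1]}}

```text
t: 33.35
position: [566.8, -78.2, 65.8]
orientation: [[0.001, 0.103, 0.995], [-0.001, 0.995, -0.103], [-1.0, -0.001, 0.001]]
ft_force: [-2.8, -2.9, 7.7]
gripper_width: 0.4
```

Request:
{"api": "apply_moves", "payload": {"dp": [[0.5,0,0],[0.5,0,0]], "turn": [[0,0,0],[0,0,0]], "hand": [-1,-1]}}

```text
t: 33.6
position: [566.7, -78.2, 65.4]
orientation: [[0.001, 0.103, 0.995], [-0.001, 0.995, -0.103], [-1.0, -0.001, 0.001]]
ft_force: [-2.9, -3.4, 9.2]
gripper_width: 0.3
```

Request:
{"api": "apply_moves", "payload": {"dp": [[0.5,0,0],[0.5,0,0]], "turn": [[0,0,0],[0,0,0]], "hand": [-1,-1]}}

```text
t: 33.85
position: [566.8, -78.2, 65.1]
orientation: [[0.001, 0.103, 0.995], [-0.001, 0.995, -0.103], [-1.0, -0.001, 0.001]]
ft_force: [-4.4, -3.0, 9.8]
gripper_width: 0.5
```

Request:
{"api": "apply_moves", "payload": {"dp": [[0.5,0,0],[0.5,0,0]], "turn": [[0,0,0],[0,0,0]], "hand": [-1,-1]}}

```text
t: 34.1
position: [566.8, -78.2, 64.8]
orientation: [[0.001, 0.103, 0.995], [-0.001, 0.995, -0.103], [-1.0, -0.001, 0.001]]
ft_force: [-5.0, -3.6, 12.8]
gripper_width: 0.9
```

Stop felt (12.8 N, steep). I ease off slowly and watch whether the lid follows.

Request:
{"api": "apply_moves", "payload": {"dp": [[-1,0,0],[-2,0,0],[-2,0,0]], "turn": [[0,0,0],[0,0,0],[0,0,0]], "hand": [-1,-1,-1]}}

```text
t: 34.48
position: [566.8, -78.1, 66.4]
orientation: [[0.001, 0.103, 0.995], [-0.001, 0.995, -0.103], [-1.0, -0.001, 0.001]]
ft_force: [-2.1, -2.6, 7.6]
gripper_width: 0.5
```

Request:
{"api": "apply_moves", "payload": {"dp": [[-1,0,0],[-2,0,0],[-2,0,0]], "turn": [[0,0,0],[0,0,0],[0,0,0]], "hand": [-1,-1,-1]}}

```text
t: 34.85
position: [566.1, -77.2, 67.1]
orientation: [[-0.001, 0.103, 0.995], [0.001, 0.995, -0.103], [-1.0, 0.0, -0.001]]
ft_force: [-0.4, 0.3, -0.1]
gripper_width: 0.6
```

Request:
{"api": "apply_moves", "payload": {"dp": [[-1,0,0],[-2,0,0],[-2,0,0]], "turn": [[0,0,0],[0,0,0],[0,0,0]], "hand": [-1,-1,-1]}}

```text
t: 35.22
position: [566.5, -77.5, 69.7]
orientation: [[0.0, 0.103, 0.995], [0.0, 0.995, -0.103], [-1.0, 0.0, 0.0]]
ft_force: [0.2, -0.2, -0.3]
gripper_width: 0.5
```

Contact lost at z≈67 with zero force, and the lid doesn't follow, so it is caught. I retreat upward and check.

Request:
{"api": "apply_moves", "payload": {"dp": [[-15,0,0],[-40,0,0],[-70,0,0],[-105,0,0],[-140,0,0],[-170,0,0],[-185,0,0],[-190,0,0]], "turn": [[0,0,0],[0,0,0],[0,0,0],[0,0,0],[0,0,0],[0,0,0],[0,0,0],[0,0,0]], "hand": [-1,-1,-1,-1,-1,-1,-1,-1]}}

```text
t: 36.22
position: [566.8, -77.6, 260.8]
orientation: [[0.002, 0.103, 0.995], [-0.0, 0.995, -0.103], [-1.0, -0.0, 0.002]]
ft_force: [-0.6, -0.1, -0.2]
gripper_width: 0.6
```

Request:
{"api": "apply_moves", "payload": {"dp": [[0,0,0],[0,0,0],[0,0,0],[0,0,0],[0,0,0],[0,0,0],[0,0,0],[0,0,0]], "turn": [[0,0,0],[0,0,0],[0,0,0],[0,0,0],[0,0,0],[0,0,0],[0,0,0],[0,0,0]], "hand": [-1,-1,-1,-1,-1,-1,-1,-1]}}

```text
t: 37.22
position: [566.4, -77.5, 259.7]
orientation: [[0.0, 0.103, 0.995], [-0.0, 0.995, -0.103], [-1.0, -0.0, 0.0]]
ft_force: [-0.5, -0.9, -0.6]
gripper_width: 0.5
```

```bash
python3 - <<'E'
from h import *
import pickle
cc(); w=read_camera('wrist'); t=read_camera('side'); cs=pickle.load(open('cs.pkl','rb'))
hs=cv2.cvtColor(w['image'],cv2.COLOR_BGR2HSV); m=(hs[...,0]>20)&(hs[...,0]<36)&(hs[...,1]>110)&(hs[...,2]>60)
n_,l,st,ce=cv2.connectedComponentsWithStats(m.astype(np.uint8)); i=1+np.argmax(st[1:,4]); x,y,ww,h=st[i,:4]; print(st[i])
for z in (76,81,86,91):
    print(z,'pad width',np.linalg.norm(fonz(w,x-.5,y+3,z)-fonz(w,x+ww-.5,y+3,z)).round(1),'edge cx',((fonz(w,x+ww/2,y-.5,z)-C)@EX).round(1))
# side view pad centroid
hs=cv2.cvtColor(t['image'],cv2.COLOR_BGR2HSV); m=(hs[...,0]>20)&(hs[...,0]<36)&(hs[...,1]>110)&(hs[...,2]>50); m[:100]=0;m[230:]=0
n_,l,st,ce=cv2.connectedComponentsWithStats(m.astype(np.uint8)); print('side',[(st[i].tolist(),ce[i].round(1)) for i in range(1,n_) if st[i,4]>25])
for a in (-.03,0,.035,.06): print(a,'side pad pred',proj(t,case(98-160*np.cos(a)+11*np.sin(a),-4.4,70+160*np.sin(a)+11*np.cos(a))).round(1))
# undisturbed table items: side-image difference in their windows
for nm,(u,v) in dict(blue=(281,254),green=(224,247),orange=(202,269),jar=(326,238),tumbler=(326,303)).items():
    A=cs['side']['image'][v-14:v+14,u-12:u+12].astype(float).mean(2);B=t['image'][v-14:v+14,u-12:u+12].astype(float).mean(2); print(nm,cv2.phaseCorrelate(A,B))
E
```

```text
t 37.23 case xyz [-59.9  -4.1 259.7] F case [-0.9  0.4 -0.6] w 0.5
[ 229  161   43   25 1005]
76 pad width 53.3 edge cx -46.3
81 pad width 52.6 edge cx -45.5
86 pad width 51.8 edge cx -44.6
91 pad width 51.1 edge cx -43.7
side [([250, 172, 23, 10, 181], array([260.6, 175.9]))]
-0.03 side pad pred [261.3 176.2]
0 side pad pred [261.3 174.5]
0.035 side pad pred [261.2 172.5]
0.06 side pad pred [261.2 171. ]
blue ((-0.1504740424485469, 0.18798507273946186), 0.8458198882161388)
green ((0.00038418048390731485, -0.020429178298835282), 0.8600147463937418)
orange ((-0.16521382494471126, -0.07717145502189737), 0.979238408765964)
jar ((-0.1572309350339598, -0.0423562246443403), 0.9781173191575339)
tumbler ((-0.23365833297579286, 0.19612950675648477), 0.9979941994365521)
```

The pad's image height puts the lid at about −0.02 rad, well below the 0.038 release limit. It has held for over 2 s, and the table objects are unmoved. Handing in.

```bash
python3 -c "
from bench import *
print(finish_job())"
```

```text
the job is handed in; nothing more can be done
None
```

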